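# Clamp a bottle with the star handle

## Task

Stand the white concentrate bottle upright in the bench clamp between the sliding jaw and the V-shaped stop, let go of it, then push the star handle round clockwise (seen from above), spoke after spoke, until the jaw presses the bottle against the stop with about 25 N, and let go of the handle. Move the jaw only by means of the handle, never let the jaw squeeze the bottle with more than 50 N or push a spoke with more than 25 N, and leave the scrub brush, the marker and the spare spray head where they are.

Things in the scene. Friction and masses are not known exactly. Their poses are not given: they have to be found in the camera images.
- clamp: Grey bench clamp screwed to the table, a plate 100 x 385 mm and 8 mm thick. Its own y axis runs along its length from the star handle to the jaw and the stop. The origin is at table height, 110 mm in +y from the handle's vertical axis.
- guard_roof (a point): Centre of the dark hand guard's roof over the jaw side of the handle. Roof: 150 mm in clamp x, clamp y -80 to +6 mm, heights 126 to 132 mm, on two posts at y = 0. The spokes turn freely beneath it but fingers cannot pass through it: push a spoke only on the handle's open side (fingers' centre at clamp y below about -100 mm), then go back over the top for the next one.
- star_handle: Steel star handle on a vertical axis. Hub 38 mm across; four spokes 90 degrees apart, round bars 12 mm thick, each ending in a black ball 19 mm across centred 88 mm from the axis. The origin is on the axis at the spokes' centre line, 100 mm above the table; x lies along one spoke; z is up. Rubbing and jerks add 2 to 4 N to the peak push that a finger on a spoke feels.
- hub_top (a point): Top of the handle's hub on its axis, 118 mm above the table. Clockwise from above moves the jaw to the stop, 12 mm per radian; anticlockwise draws it back. Turning takes about 0.4 N m free, plus 0.012 N m for every newton of jaw pressure; a resting finger feels less. Let go, it stays and keeps the jaw's pressure. From the start to tight takes about 2.5 to 4.5 rad.
- jaw: Dark sliding jaw block, 64 mm wide, top 68 mm above the table, with a stiffly sprung black rubber pad on its face. The origin is at the block's centre on the plate (8 mm above the table); the pad's face is 15 mm from it in clamp +y. The moving jaw pushes the standing bottle along the plate into the stop.
- stop_block: Dark steel stop, a V of two upright faces open towards the jaw (clamp -y), top 70 mm above the table; its place along the clamp differs each time. The origin lies on the plate (8 mm above the table) under the bottle's axis when seated in the V. Stand the bottle first about 10 mm from there in clamp -y, which leaves room on both sides. Axes as the clamp's.
- bottle: White round plastic bottle of concentrate with a blue screw cap, 56 mm across, 190 mm tall, about 0.4 kg, standing on the table. The origin is at the centre of its underside, z up along it; it stands with a lean of about 2 degrees. It can be gripped across the body or the cap from above.
- bottle_center (a point): Point on the bottle's axis, half-way up (95 mm above its underside).
- scrub_brush: Wooden scrubbing brush, 61 x 154 x 46 mm, a bystander; origin at the centre of its underside.
- spray_head: Spare green trigger spray head lying on its side, 215 x 97 x 22 mm, a bystander; origin at the centre of its underside.
- marker: Black and white marker pen, 17 x 135 x 16 mm, a bystander; origin at the centre of its underside.

How it is judged (in metres and radians):
On the way, in this order (a step that is already met when the one before it is completed fails the run):
1. the bottle stands upright and released between jaw and stop, before it is clamped (y of bottle in the frame of stop_block between -0.035 and 0.006 m and x of bottle in the frame of stop_block between -0.015 and 0.015 m and z of bottle in the frame of stop_block below 0.004 m and angle between bottle's own z axis and vertical below 0.09 rad and contact force between the fingers and bottle below 0.1 N and contact force between jaw and bottle below 5 N), for 0.2 s.
2. the jaw presses the bottle against the stop (contact force between jaw and bottle above 15 N and contact force between bottle and stop_block above 10 N), for 0.2 s.
At the end, for the whole second after the job is handed in: The bottle stands upright (within 5 degrees) on the plate, seated in the V of the stop (within 6 mm) and at rest, pressed by the jaw with 15 to 35 N, while the robot touches nothing (all of step 2 and contact force between jaw and bottle below 35 N and horizontal distance between bottle and stop_block below 0.006 m and z of bottle in the frame of stop_block below 0.004 m and angle between bottle's own z axis and vertical below 0.09 rad and linear speed of bottle below 0.01 m/s).
It fails at once if the jaw squeezes the bottle with more than 50 N (contact force between jaw and bottle above 50 N).
It fails at once if the star handle is pushed with more than 25 N (contact force between anything else and star_handle above 25 N).
It fails at once if the jaw is pushed directly (contact force between the fingers and jaw above 3 N).
It fails at once if the scrub brush, the marker or the spray head is moved by more than 2 cm (distance of any of scrub_brush, marker, spray_head from where it was at the start of the episode above 0.02 m).
It also fails if it takes over 72 s, if anything falls off the work surface, if the arm or the gripper's body presses on something with over 40 N, if the wrist force passes 120 N, or if a joint passes its speed limit or range.

## Robot

A 6-joint arm with a two-finger parallel gripper is mounted at the origin on a cart in front of the work surface, level with it; the furniture and walls round the work are solid. World frame = base frame: x ahead of the robot, y to its left, z up, the work surface at z = 0. Lengths are in mm, angles in rad, forces in N, time in s.
With the tool pointing down it reaches from about 325 to 900 mm from the base axis. Payload 3.5 kg.
Tool frame: the origin (TCP) lies on the centre line of the jaws, within the pads' length; the fingertips stand r.tcp_to_tips ahead of it and the grasp point (between the pads) lies 11 mm behind it (r.tcp_to_tips is the distance from the TCP to the fingertips, in mm); z points along the fingers, y is the line along which they close (so a half turn about z gives the same grasp; the last joint's range is limited). The gripper opens to 85 mm and grips with 20 to 120 N. Pads are 22 mm wide; open, the fingers measure 114 mm over their backs; the gripper's body (76 mm by 85 mm) begins 54 mm behind the grasp point. The pads swing forward as they close: fully open they stand 13 mm farther back than shut.
Start: joints at [-1.23, 0.276, -0.026, 1.268, 0, 1.467], TCP at [268.347, -564.457, 239.313] pointing down, gripper open.
Joint ranges: [-3.12, 3.12], [-0.85, 1.88], [-1.08, 1.24], [-1.95, 2.15], [-1.57, 1.53], [-3.14, 3.14]. Speed limits (rad/s): [2.57, 2.57, 3.14, 3.14, 3.14, 3.14].

## Interface

Orientations are given as a rotation vector (axis times angle).
In Python, from plant import r, gripper_open, clamp, status, cams, job, spotter gives the robot as it stands. The module is installed in compiled form; this text tells all that it offers. Calls block until the motion is done:
- r.goto(position, orientation): joint-space move of the TCP to a pose.
- r.servo_line(position, rotation=None, v=150, threshold=None): straight line of the TCP; rotation=None keeps the orientation; v is the mean speed in mm/s. With threshold (N) it stops when the force on the tool has changed by that much, and returns True; else False.
- r.set_joints(angles): joint-space move.
- gripper_open() and clamp(grip_force=None): open the fingers fully, or close them until they stop; grip_force is the grip in N (None keeps the last).
- r.sleep(seconds).
- r.inverse_kinematics(position, orientation): joint angles nearest the present ones, or None.
- status.observe(): the state.
- cams.capture(name): name is "side" or "top"; returns (picture, depth): 384x512x3 uint8, blue, green, red; 384x512 float32, mm along the optical axis (not along the pixel's ray), 0 where there is no reading.
- cams.camera_params(name): a dict with "vertical_fov" (degrees; the focal length in pixels is half the picture's height over the tangent of half this angle, whatever the lens; pixels are square), "cx", "cy" (the principal point, pixels), "dist" ([k1, k2, p1, p2, k3] as OpenCV has them; the pictures are not rectified), "xyz" and "attitude" of the camera in the world. Camera axes: x right, y up, looking along -z (the intrinsics and any distortion apply to the point x, -y, -z); pixel columns grow to the right and rows downward; lengths in mm; the calibration is good to about 2 mm. A picture is of the moment at which its call begins. camera_params takes no time and is no camera call.
A pose or a line that the arm cannot do raises r.Unreachable and nothing moves.
- job.finish_job(): hands the job in; it is judged then, once.
Trained networks look in the newest picture that a camera, given by its name, has taken for a name from the list of things; names that differ only in an ending like _2 or _b are one class to them, and where a whole thing is asked for, a point or a joint stands for the part that bears it (a point fixed in the world has none). Each returns a list of dicts, best first, with "p" (0 to 1); they miss things now and then, are a little off and sometimes report something else, mostly with a low value. They report only what shows in the picture. A call takes as long as a camera call.
- spotter.regions_of(thing, camera): "mask" (384x512 bool, what is visible of it) and "xy" ([column, row] in pixels, amid what is visible of it).
The state is a dict: "time": time; "qpos": joint angles; "joint_vel": joint speeds; "tau": joint torques, N m; "eef_pos": TCP position; "tool_rot": TCP orientation; "ft_force": force on the tool from outside, world axes, zero at the start; "torque": the same for the moment, N m; "width": finger opening in mm; "finger_force": force on a finger pad.
Only numpy, scipy, OpenCV 4.12 (cv2) and the standard library are available. Lean on these libraries where they do the work, as an engineer would, in place of code of your own. Each camera call takes 0.05 s, during which the arm holds its last target. There are 200 camera calls.

## Working session

There is one attempt and no reset: what is moved stays moved. The work goes in short steps, each a Python script; the robot and the scene stay as the last script left them, time stands still between calls to the robot, and variables do not carry over. Pictures are saved under pics/ and viewed, at most 10 in all, crops included, and the job is handed in when it is done.

```bash
mkdir -p pics; ls
cat > h.py <<'E'
import numpy as np, cv2
from scipy.spatial.transform import Rotation as R
from plant import r, gripper_open, clamp, status, cams, job, spotter
def K(n):
    p=cams.camera_params(n); f=192/np.tan(np.radians(p["vertical_fov"])/2)
    return p,np.array([[f,0,p["cx"]],[0,f,p["cy"]],[0,0,1.]]),np.array(p["dist"],float)
def rot(p):
    a=np.array(p["attitude"],float)
    return a if a.shape==(3,3) else (R.from_rotvec(a).as_matrix() if a.size==3 else R.from_quat(a).as_matrix())
def cloud(n,depth):
    p,k,d=K(n); v,u=np.mgrid[0:384,0:512]
    q=cv2.undistortPoints(np.stack([u,v],-1).reshape(-1,1,2).astype(np.float64),k,d).reshape(384,512,2)
    c=np.stack([q[...,0]*depth,-q[...,1]*depth,-depth],-1)
    w=c@rot(p).T+np.array(p["xyz"]); w[depth<=0]=np.nan
    return w
E
python3 - <<'E'
from h import *
for n in("top","side"):
    im,d=cams.capture(n); cv2.imwrite(f"pics/{n}0.png",im); print(cams.camera_params(n)); w=cloud(n,d)
    np.save(f"{n}0.npy",w)
    for t in("clamp","star_handle","hub_top","guard_roof","jaw","stop_block","bottle","bottle_center","scrub_brush","spray_head","marker"):
        for o in spotter.regions_of(t,n)[:2]:
            m=o["mask"]; q=w[m]; q=q[~np.isnan(q[:,0])]
            print(n,t,round(o["p"],2),np.round(o["xy"]),m.sum(),np.round(np.median(q,0)) if len(q) else None, np.round(np.percentile(q,2,axis=0)), np.round(np.percentile(q,98,axis=0)))
            np.save(f"m_{n}_{t}.npy",m) if o is not None else 0
s=status.observe(); print({k:np.round(v,3) for k,v in s.items()}, r.tcp_to_tips)
E
```

```text
pics
{'vertical_fov': 48.72817959793116, 'cx': 257.6064850949622, 'cy': 191.1987665753149, 'dist': array([0.05100673, 0.        , 0.        , 0.        , 0.        ]), 'xyz': array([ 472.13476873,  -40.70289053, 1247.96082767]), 'attitude': array([ 0.0913335 , -0.07353612, -1.59927971])}
top clamp 0.82 [272. 209.] 4921 [546. -73.  67.] [ 481. -226.    4.] [614. 142. 136.]
top star_handle 0.66 [315. 209.] 471 [ 545. -182.  107.] [ 489. -235.    9.] [ 614. -143.  120.]
top star_handle 0.24 [272. 208.] 5107 [547. -74.  65.] [ 480. -229.    2.] [616. 142. 136.]
top hub_top 0.71 [313. 208.] 505 [ 539. -180.  107.] [ 472. -238.   97.] [ 617. -116.  120.]
top guard_roof 0.62 [275. 206.] 4983 [546. -73.  66.] [ 480. -227.    4.] [614. 142. 136.]
top jaw 0.7 [261. 211.] 208 [550. -25.  67.] [521. -43.  33.] [579. -12.  73.]
top stop_block 0.65 [211. 206.] 290 [558.  99.  60.] [522.  75.  10.] [585. 114.  74.]
top bottle 0.87 [131. 257.] 643 [431. 305. 140.] [405. 292.   9.] [455. 333. 193.]
top bottle_center 0.81 [128. 254.] 586 [432. 304. 142.] [408. 292.  21.] [454. 330. 193.]
top scrub_bru
[... 1255 characters left out ...]
348. 187.]
side bottle_center 0.74 [323. 253.] 1831 [434. 338.  95.] [405. 306.   2.] [457. 348. 187.]
side marker 0.63 [271. 193.] 1291 [533. -54.  65.] [ 481. -218.   -1.] [616. 151. 131.]
{'time': np.float64(1.2), 'qpos': array([-1.23 ,  0.276, -0.026,  1.268, -0.   ,  1.467]), 'joint_vel': array([ 0.   ,  0.002, -0.   ,  0.   , -0.002,  0.002]), 'tau': array([ 1.0000e-03, -4.4550e+01,  2.9556e+01,  1.0000e-03,  0.0000e+00,
       -0.0000e+00]), 'eef_pos': array([ 268.355, -564.467,  239.336]), 'tool_rot': array([ 3.065,  0.691, -0.   ]), 'ft_force': array([ 0.356,  0.721, -0.611]), 'torque': array([-0.014, -0.034,  0.048]), 'finger_force': np.float64(0.0), 'width': np.float64(85.47)} 8.0
```

Run:
```python
import cv2,numpy as np
a=cv2.imread("pics/top0.png"); cv2.imwrite("pics/topc.png",cv2.resize(a[110:310,100:420],None,fx=2.5,fy=2.5,interpolation=cv2.INTER_CUBIC))
w=np.load("top0.npy"); 
m=np.load("m_top_guard_roof.npy")|np.load("m_top_clamp.npy")
z=w[...,2]
def rect(sel,n):
    q=w[sel][:,:2].astype(np.float32); print(n,len(q),np.round(q.mean(0),1),[np.round(x,1) for x in cv2.minAreaRect(q)])
inb=(w[...,0]>440)&(w[...,0]<660)&(w[...,1]>-280)&(w[...,1]<180)
rect(inb&(z>123)&(z<140),"roof")
rect(inb&(z>55)&(z<80)&(w[...,1]<50)&(w[...,1]>-60),"jaw top")
rect(inb&(z>55)&(z<80)&(w[...,1]>50),"stop top")
rect(inb&(z>5)&(z<12),"plate")
rect(inb&(z>90)&(z<115)&(w[...,1]<-110),"spokes")
rect(inb&(z>113)&(z<122)&(w[...,1]<-110),"hubtop")
q=w[inb&(z>90)&(z<123)&(w[...,1]<-110)]
np.save("spk.npy",q)
b=w[(w[...,0]>380)&(w[...,0]<480)&(w[...,1]>260)&(w[...,1]<360)&(z>180)]; print("cap",len(b),b.mean(0).round(1),b[:,2].max())
s=np.load("side0.npy"); zz=s[...,2]
for lo,hi in((15,45),(70,100),(110,140)):
    b=s[(s[...,0]>390)&(s[...,0]<480)&(s[...,1]>290)&(s[...,1]<360)&(zz>lo)&(zz<hi)]
    # circle fit radius 28
    from scipy.optimize import least_squares
    f=least_squares(lambda c:np.hypot(*(b[:,:2]-c).T)-28,[432,315],loss="soft_l1"); print(lo,hi,len(b),f.x.round(1))
```

```text
roof 1841 [547.1 -92.8] [array([547.5, -93.3]), array([ 85.1, 145.5]), np.float64(88.2)]
jaw top 200 [549.4 -23.5] [array([549.6, -23.2]), array([22.6, 62.2]), np.float64(88.2)]
stop top 255 [553.2  97.1] [array([552.9,  94.2]), array([41.4, 73.1]), np.float64(89.0)]
plate 2016 [547.6  -9.4] [array([550.3, -50.5]), array([456.2, 218.1]), np.float64(90.0)]
spokes 390 [ 543.7 -188.8] [array([ 545.2, -169.5]), array([140.7, 135. ]), np.float64(8.2)]
hubtop 141 [ 544.7 -165.7] [array([ 545.8, -165.5]), array([32.5, 35. ]), np.float64(88.6)]
cap 157 [429.7 318.  190.1] 197.16811002742497
15 45 275 [430.5 319.9]
70 100 299 [429.7 317.1]
110 140 331 [428.9 314.8]
```

View pics/topc.png

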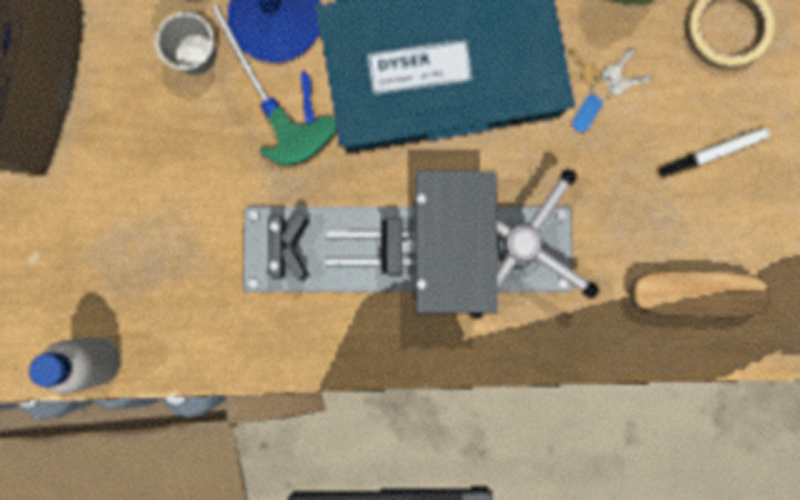

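The picture shows the clamp lying nearly along world y: stop at crop (290,243), jaw (392,243), roof (455,243), hub (523,243), and ball ends at (568,177), (592,290) and (476,313). The bottle is at (70,368), well clear of everything else.

```bash
cat >> h.py <<'E'
YAW=np.radians(-1.7); HUB=np.array([545.8,-165.5])
EX=np.array([np.cos(YAW),np.sin(YAW)]); EY=np.array([-np.sin(YAW),np.cos(YAW)])
def c2w(x,y): return HUB+x*EX+(y+110)*EY      # clamp frame -> world xy
def down(a):                                   # tool down, closing line (tool y) at world angle a
    y=np.array([np.cos(a),np.sin(a),0]); z=np.array([0,0,-1.])
    return R.from_matrix(np.stack([np.cross(y,z),y,z],1)).as_rotvec()
E
python3 - <<'E'
from h import *
w=np.load("top0.npy"); z=w[...,2]
d=w[...,:2]-HUB; cx=d@EX; cy=d@EY-110
rho=np.hypot(cx,cy+110); ph=np.degrees(np.arctan2(cy+110,cx))
for lo,hi in((25,75),(80,96)):
    m=(rho>lo)&(rho<hi)&(z>95)&(z<113)&(cy<-82)
    a=ph[m]; c=np.exp(1j*np.radians(4*a)); print("spoke phase mod 90",m.sum(),np.degrees(np.angle(c.mean()))/4,abs(c.mean()), np.histogram(a,bins=np.arange(-180,181,20))[0])
m=(z>40)&(z<80)&(abs(cx)<45)&(cy>100)&(cy<185); 
for x in range(-36,37,6):
    s=m&(abs(cx-x)<3); print(x, s.sum(), np.round(np.percentile(cy[s],[3,97]),1) if s.any() else "")
j=(z>55)&(z<80)&(abs(cx)<25)&(cy>12)&(cy<80); print("jaw y",np.percentile(cy[j],[2,50,98]))
s=np.load("side0.npy")
for h in range(100,200,8):
    q=s[(s[...,0]>380)&(s[...,0]<480)&(s[...,1]>270)&(s[...,1]<370)&(abs(s[...,2]-h)<4)]
    if len(q): print(h,np.round([*np.percentile(q[:,0],[1,99]),q[:,1].max()],1))
for a in (0,np.pi/2,-np.pi/2,np.pi):
  for p in ((430,316,240),(430,316,133),(551,48,250),(551,48,140),(545,-165,105)):
    i=r.inverse_kinematics(np.array(p,float),down(a)); print(round(a,2),p,None if i is None else np.round(i,2))
E
```

```text
spoke phase mod 90 216 -35.14734618028067 0.9372083202468046 [ 0  0 76  8  0  0 13 66  0  0  0 10  4  0  0  6 33  0]
spoke phase mod 90 69 -35.60890865734232 0.9759991683558453 [ 0  0 35  1  0  0  2 31  0  0  0  0  0  0  0  0  0  0]
-36 15 [129.2 168.4]
-30 24 [129.4 169.4]
-24 23 [133.2 169.7]
-18 24 [136.6 169.8]
-12 28 [139.6 169.9]
-6 19 [142.5 170.1]
0 17 [145.6 170.4]
6 23 [142.1 170.5]
12 25 [138.2 170.1]
18 26 [135.2 170. ]
24 26 [131.9 170.7]
30 28 [129.2 170.7]
36 6 [136.5 167.4]
jaw y [21.04098486 32.18587275 43.48842492]
100 [405.4 457.  346.5]
108 [406.3 456.4 348.4]
116 [404.2 456.3 346.3]
124 [405.1 456.7 345.8]
132 [404.8 455.1 344.7]
140 [405.3 453.1 341.8]
148 [408.6 447.4 338.9]
156 [414.1 444.2 335.4]
164 [412.2 444.2 333.5]
172 [413.2 445.  334.3]
180 [410.6 445.  332.5]
188 [414.2 443.9 331.9]
0 (430, 316, 240) [ 0.51  0.11 -0.22  1.23  0.    2.08]
0 (430, 316, 133) [ 0.51  0.2  -0.36  1.01  0.    2.08]
0 (551, 48, 250) [-0.03  0.14 -0.17  1.26  0.    1.54]
0 (551, 48, 140) [-0.03  0.22 -0.32  1.03  0.    1.54]
0 (545, -165, 105) [-0.41  0.28 -0.32  0.97  0.    
[... 192 characters left out ...]
 48, 140) [-0.03  0.22 -0.32  1.03  0.   -0.03]
1.57 (545, -165, 105) [-0.41  0.28 -0.32  0.97  0.   -0.41]
-1.57 (430, 316, 240) [ 0.51  0.11 -0.22  1.23  0.   -2.63]
-1.57 (430, 316, 133) [ 0.51  0.2  -0.36  1.01  0.   -2.63]
-1.57 (551, 48, 250) [-0.03  0.14 -0.17  1.26  0.    3.11]
-1.57 (551, 48, 140) [-0.03  0.22 -0.32  1.03  0.    3.11]
-1.57 (545, -165, 105) [-0.41  0.28 -0.32  0.97  0.    2.73]
3.14 (430, 316, 240) [ 0.51  0.11 -0.22  1.23  0.   -1.06]
3.14 (430, 316, 133) [ 0.51  0.2  -0.36  1.01  0.   -1.06]
3.14 (551, 48, 250) [-0.03  0.14 -0.17  1.26  0.   -1.6 ]
3.14 (551, 48, 140) [-0.03  0.22 -0.32  1.03  0.   -1.6 ]
3.14 (545, -165, 105) [-0.41  0.28 -0.32  0.97  0.   -1.98]
```

Run:
```python
from h import *
gripper_open()
o=down(np.pi/2+YAW)
r.goto(np.array([428.8,315.5,265.]),o); print(status.observe()["time"])
print(r.servo_line(np.array([428.8,315.5,166.]),v=80,threshold=8))
clamp(50); s=status.observe(); print(s["time"],s["width"],s["finger_force"],s["eef_pos"],s["ft_force"])
r.servo_line(np.array([428.8,315.5,270.]),v=120)
r.sleep(.2)
s=status.observe(); print(s["time"],s["width"],s["finger_force"],s["ft_force"])
p=c2w(0,102); r.goto(np.array([*p,270.]),o); r.sleep(.2)
im,d=cams.capture("side"); cv2.imwrite("pics/held.png",cv2.resize(im[90:330,140:400],None,fx=2.5,fy=2.5)); w=cloud("side",d)
from scipy.optimize import least_squares
for lo,hi in((110,140),(150,190),(190,235)):
    b=w[(abs(w[...,0]-p[0])<45)&(abs(w[...,1]-p[1])<45)&(w[...,2]>lo)&(w[...,2]<hi)]
    print(lo,hi,len(b),p.round(1),least_squares(lambda c:np.hypot(*(b[:,:2]-c).T)-28,p,loss="soft_l1").x.round(1))
b=w[(abs(w[...,0]-p[0])<20)&(abs(w[...,1]-p[1])<45)&(w[...,2]>80)&(w[...,2]<240)]; print("bottom z",b[:,2].min())
print(status.observe()["time"],status.observe()["eef_pos"])
```

```text
4.55
False
6.475 32.147316492343535 49.88097310066223 [429.25849319 316.10617927 166.58781615] [0.11305842 0.52186481 1.81143076]
7.6917 32.60710936891306 49.90572810173035 [-0.15737612 -0.12981303 -5.19799147]
110 140 67 [552.1  46.4] [553.6  50.7]
150 190 269 [552.1  46.4] [553.6  50.3]
190 235 314 [552.1  46.4] [552.7  49. ]
bottom z 117.20190092764818
9.075 [551.84107967  47.59103291 270.04430322]
```

View pics/held.png

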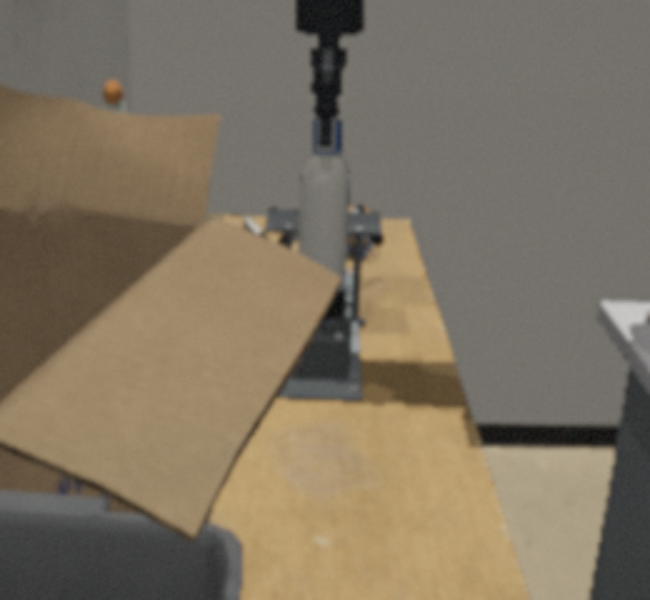

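The bottle hangs upright in the gripper at crop (325,200), above the stop and clear of it. I'll lower it now.

Run:
```python
from h import *
p=c2w(0,102); 
print(r.servo_line(np.array([*p,185.]),v=100,threshold=10))
print(r.servo_line(np.array([*p,171.]),v=20,threshold=6))
s=status.observe(); print(s["time"],s["eef_pos"],s["ft_force"])
gripper_open(); r.sleep(.1)
s=status.observe(); print(s["time"],s["width"],s["ft_force"])
r.servo_line(np.array([*p,270.]),v=100)
r.goto(np.array([*c2w(0,-250),270.]),down(np.pi/2+YAW))
im,d=cams.capture("top"); cv2.imwrite("pics/placed.png",cv2.resize(im[110:310,150:390],None,fx=2.5,fy=2.5,interpolation=cv2.INTER_CUBIC)); w=cloud("top",d); np.save("top1.npy",w)
z=w[...,2]; b=w[(abs(w[...,0]-p[0])<45)&(abs(w[...,1]-p[1])<45)&(z>185)&(z<215)]
c=(b.mean(0)[:2]-HUB); print("cap",len(b),b.mean(0),"clamp",c@EX,c@EY-110)
im,d=cams.capture("side"); w=cloud("side",d)
from scipy.optimize import least_squares
for lo,hi in((80,110),(110,140)):
    b=w[(abs(w[...,0]-p[0])<45)&(abs(w[...,1]-p[1])<45)&(w[...,2]>lo)&(w[...,2]<hi)]
    print(lo,hi,len(b),least_squares(lambda c:np.hypot(*(b[:,:2]-c).T)-28,p,loss="soft_l1").x.round(1))
print(status.observe()["time"])
```

```text
False
True
10.6167 [552.25460166  46.27528958 174.60880212] [ 0.36773246 -1.16486236  5.55995748]
11.2833 85.09939177129648 [0.23588755 0.05387821 0.94559675]
cap 147 [549.17325787  44.4611131  197.60534632] clamp -2.8569844604723467 99.96877273567995
80 110 37 [553.6  47.5]
110 140 86 [552.5  45.2]
13.8333
```

View pics/placed.png

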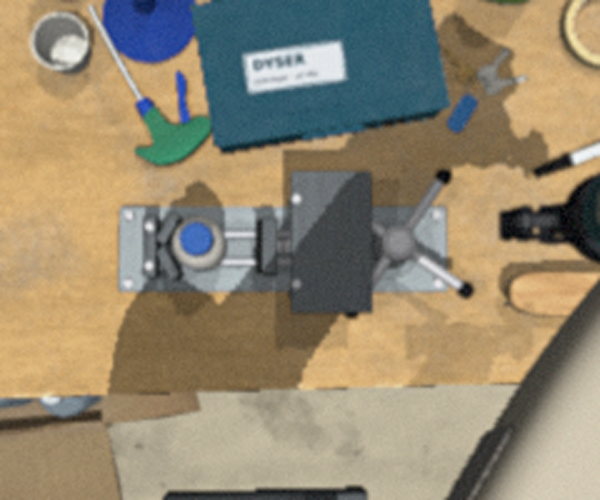

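The bottle now stands upright in the clamp at crop (195,240), with gaps on both the jaw side and the V side. Next I'll turn the handle, logging the push force as I go.

```bash
cat >> h.py <<'E'
RHO=60.; ZT=95.
def fpose(phi,off):                            # phi deg (clamp frame) of spoke; finger off mm behind (ccw)
    f=np.radians(phi); q=RHO*np.array([np.cos(f),np.sin(f)])+off*np.array([-np.sin(f),np.cos(f)])
    return q, c2w(q[0],q[1]-110), down(f+YAW+np.pi)
def tang(phi):
    f=np.radians(phi)+YAW; s=status.observe(); F=s["ft_force"][:2]
    return F@np.array([-np.sin(f),np.cos(f)]), F@np.array([np.cos(f),np.sin(f)]), s
def enter(phi,off=32):
    q,p,o=fpose(phi,off); print("finger clamp y",q[1]-110)
    r.goto(np.array([*p,230.]),o); r.servo_line(np.array([*p,ZT]),v=150,threshold=8); r.sleep(.1)
    return tang(phi)
def step(phi,off,v,thr): 
    _,p,o=fpose(phi,off); return r.servo_line(np.array([*p,ZT]),o,v=v,threshold=thr)
E
python3 - <<'E'
from h import *
clamp(40)
t0,_,s=enter(-35.4); print(s["time"],"bias",t0,s["eef_pos"],s["width"])
for off in np.arange(29,14,-1.5):
    hit=step(-35.4,off,20,4); t,rd,s=tang(-35.4); print(off,hit,round(t-t0,2),round(rd,2))
    if hit or t-t0>2.5: break
np.save("off.npy",[off])
phi=-35.4
for k in range(8):
    phi-=3; hit=step(phi,off,25,14); t,rd,s=tang(phi); print(phi,hit,round(t-t0,2),round(rd,2),round(s["ft_force"][2],1),round(s["time"],2))
    if hit: break
E
```

```text
finger clamp y -118.67278087724699
16.4667 bias 0.8455047319300475 [ 614.05647442 -176.69936415   96.52098392] -0.13408612095854322
29.0 False -1.1 -0.98
27.5 False 0.06 0.71
26.0 False -0.08 -0.27
24.5 False -0.43 0.22
23.0 False -1.18 0.28
21.5 False -1.27 1.04
20.0 False -0.05 0.51
18.5 False -0.28 -0.54
17.0 False -0.6 0.0
15.5 False 2.75 -0.61
-38.4 False 4.36 0.25 -0.6 19.3
-41.4 False 4.53 -0.86 -0.8 19.58
-44.4 False 5.16 0.56 -0.9 19.87
-47.4 False 4.68 -0.52 -1.7 20.15
-50.4 False 5.01 0.86 -2.7 20.43
-53.4 False 4.44 -0.21 -2.4 20.72
-56.4 False 4.71 -0.88 -1.1 21.0
-59.4 False 4.77 -0.45 -3.2 21.28
```

Run:
```python
from h import *
off=np.load("off.npy")[0]; phi=-59.4; T=[]
while phi>-155:
    phi-=5; hit=step(phi,off,35,14); t,rd,s=tang(phi); T.append(round(t,1))
    if hit: print("HIT",phi); break
print(phi,T,s["time"])
step(phi,off+10,60,None); _,p,o=fpose(phi,off+10); r.servo_line(np.array([*p,230.]),v=200)
phi=phi+90; t0,_,s=enter(phi); print("bias",t0,s["time"])
step(phi,off+4,40,6); B=[]
for f in (3,2,1,0): hit=step(phi,off+f,20,6); B.append(round(tang(phi)[0],2))
print(B,hit); T=[]
for k in range(10):
    phi-=2.5; hit=step(phi,off,20,12); t,rd,s=tang(phi); T.append(round(t,1))
    if hit: print("HIT"); break
print(phi,T,s["time"]); np.save("phi.npy",[phi])
im,d=cams.capture("top"); cv2.imwrite("pics/turn.png",cv2.resize(im[150:270,170:410],None,fx=3,fy=3,interpolation=cv2.INTER_CUBIC)); w=cloud("top",d)
dd=w[...,:2]-HUB; cx=dd@EX; cy=dd@EY-110; z=w[...,2]
j=(z>55)&(z<80)&(abs(cx)<25)&(cy>30)&(cy<100); print("jaw y",np.percentile(cy[j],[2,50,98]))
b=(z>185)&(z<215)&(abs(cx)<40)&(cy>60)&(cy<150); print("cap",cx[b].mean(),cy[b].mean())
```

```text
-159.4 [np.float64(4.6), np.float64(5.1), np.float64(4.9), np.float64(5.7), np.float64(5.5), np.float64(5.4), np.float64(4.7), np.float64(4.9), np.float64(4.9), np.float64(4.6), np.float64(4.6), np.float64(4.8), np.float64(4.3), np.float64(3.9), np.float64(4.2), np.float64(4.3), np.float64(4.1), np.float64(4.5), np.float64(4.2), np.float64(4.7)] 27.45
finger clamp y -154.90463939538793
bias -0.006540838815849623 31.0833
[np.float64(0.03), np.float64(0.06), np.float64(0.37), np.float64(2.83)] False
-94.4 [np.float64(6.0), np.float64(5.8), np.float64(6.5), np.float64(5.2), np.float64(5.7), np.float64(5.7), np.float64(5.0), np.float64(6.2), np.float64(5.3), np.float64(5.6)] 35.375
jaw y [51.72354302 62.86197821 78.60705407]
cap -2.8659159493535142 99.8010020917808
```

View pics/turn.png

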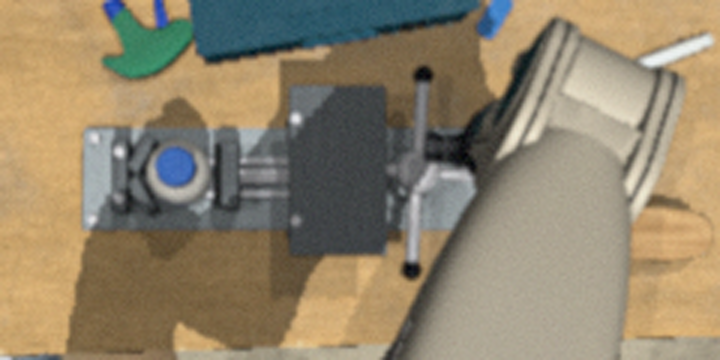

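The picture shows the jaw at crop (228,170), almost touching the bottle at (177,168). The handle spokes are at (423,75) and (410,270). I'll carry on in small steps until the resistance rises.

Run:
```python
from h import *
off=np.load("off.npy")[0]; phi=np.load("phi.npy")[0]; T=[]; hi=0
while phi>-172:
    phi-=2.5; hit=step(phi,off,25,10); t,rd,s=tang(phi); T.append((float(round(phi,1)),float(round(t,1))))
    hi=hi+1 if t>6.9 else 0
    if hit or t>7.5 or hi>=2: print("stop",hit); break
print(T,s["time"]); np.save("phi.npy",[phi])
```

```text
stop False
[(-96.9, 6.0), (-99.4, 4.4), (-101.9, 5.3), (-104.4, 5.2), (-106.9, 4.9), (-109.4, 6.1), (-111.9, 5.9), (-114.4, 5.9), (-116.9, 5.3), (-119.4, 6.1), (-121.9, 6.0), (-124.4, 4.3), (-126.9, 5.5), (-129.4, 5.4), (-131.9, 6.0), (-134.4, 5.6), (-136.9, 5.6), (-139.4, 6.1), (-141.9, 5.6), (-144.4, 4.9), (-146.9, 5.7), (-149.4, 6.3), (-151.9, 7.1), (-154.4, 8.1)] 41.625
```

Run:
```python
from h import *
off=np.load("off.npy")[0]; phi=np.load("phi.npy")[0]
def avg(): 
    v=[]
    for _ in range(6): r.sleep(.03); v.append(tang(phi)[0])
    return round(float(np.mean(v)),2)
print(phi,"rest",avg())
for d in (2.0,1.5):
    phi-=d; hit=step(phi,off,25,10); t=tang(phi)[0]; print(phi,hit,round(t,2),"rest",avg())
    if hit or t>9.6: break
print(status.observe()["time"]); np.save("phi.npy",[phi])
```

```text
-154.4 rest 6.27
-156.4 False 7.79 rest 7.55
-157.9 False 7.68 rest 7.79
42.725
```

Run:
```python
from h import *
off=np.load("off.npy")[0]; phi=np.load("phi.npy")[0]
def avg(): 
    v=[]
    for _ in range(8): r.sleep(.04); v.append(tang(phi)[0])
    return round(float(np.mean(v)),2)
for d in (1.5,1.5,1.5):
    phi-=d; hit=step(phi,off,25,10); t=tang(phi)[0]; a=avg(); print(phi,hit,round(t,2),"rest",a)
    if hit or a>8.9: break
print(status.observe()["time"],status.observe()["eef_pos"],fpose(phi,off)[1]); np.save("phi.npy",[phi])
```

```text
-159.4 False 8.64 rest 8.11
-160.9 False 7.98 rest 8.69
-162.4 False 8.63 rest 8.66
44.475 [ 495.00864571 -201.15005827   96.31590593] [ 492.34188932 -196.84454342]
```

Run:
```python
from h import *
off=np.load("off.npy")[0]; phi=np.load("phi.npy")[0]
def rep(n):
    v=[]
    for _ in range(8): r.sleep(.04); v.append(tang(phi)[0])
    e=status.observe()["eef_pos"][:2]-HUB; x,y=e@EX,e@EY
    print(n,round(phi,1),"rest",round(float(np.mean(v)),2),"finger ang",round(np.degrees(np.arctan2(y,x)),2),"rho",round(np.hypot(x,y),1))
rep("before")
for d in (1.5,1.0):
    phi-=d; hit=step(phi,off,25,10); print(hit,round(tang(phi)[0],2)); rep("after")
print(status.observe()["time"]); np.save("phi.npy",[phi])
```

```text
before -162.4 rest 9.12 finger ang -143.23 rho 62.0
False 9.51
after -163.9 rest 9.25 finger ang -144.61 rho 62.0
False 10.11
after -164.9 rest 9.85 finger ang -145.46 rho 62.0
45.975
```

Run:
```python
from h import *
off=np.load("off.npy")[0]; phi=np.load("phi.npy")[0]
step(phi,off+14,40,None); r.sleep(.2); t,_,s=tang(phi); print("bias",t)
_,p,o=fpose(phi,off+14); r.servo_line(np.array([*p,240.]),v=150)
r.goto(np.array([*c2w(0,-300),270.]),down(np.pi/2+YAW))
im,d=cams.capture("top"); cv2.imwrite("pics/end.png",cv2.resize(im[150:270,170:410],None,fx=3,fy=3,interpolation=cv2.INTER_CUBIC)); w=cloud("top",d)
dd=w[...,:2]-HUB; cx=dd@EX; cy=dd@EY-110; z=w[...,2]
b=(z>185)&(z<215)&(abs(cx)<40)&(cy>60)&(cy<150); print("cap",cx[b].mean(),cy[b].mean(),status.observe()["time"])
```

```text
bias 0.4624663177470237
cap -0.6210130562341358 112.30505206440908 49.1583
```

View pics/end.png

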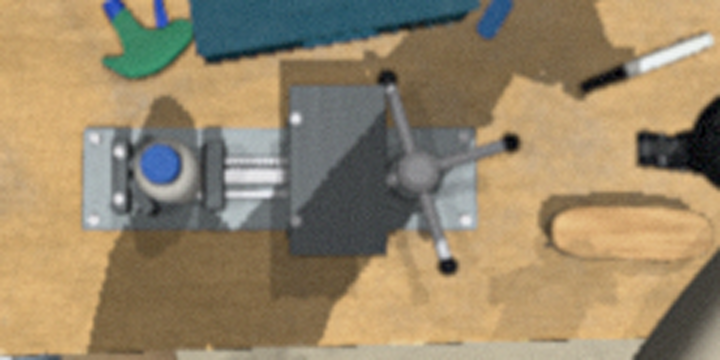

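The bottle is upright and seated in the V at crop (162,165), with the jaw against it at (212,172). The handle is free, the arm is clear, and the brush and marker haven't moved.

```bash
python3 -c "
from plant import *
print(job.finish_job())"
```

```text
the job is handed in; nothing more can be done
None
```

The job is handed in: the bottle stands upright in the V, pressed by the jaw at an estimated 22–26 N (judged from the push force on the handle), and the handle is released; the judging result was not shown.

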